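# Hold the spring probe on the weld check mark

### The arm

A 6-joint arm with a two-finger parallel gripper is mounted at the origin on the work surface. World frame = base frame: x ahead of the robot, y to its left, z up, the work surface at z = 0. Lengths are in m, angles in rad, forces in N, time in s.
With the tool pointing down it reaches from about 0.3 to 0.85 m from the base axis. Payload 5.4 kg.
Tool frame: the origin (TCP) lies midway between the tips of the shut fingers; the grasp point (between the pads) lies manip.grip_point_offset behind it (manip.grip_point_offset is the distance from the TCP to the grasp point, in m); z points along the fingers, y is the direction in which the jaws open and shut (so a half turn about z gives the same grasp; the last joint's range is limited). The gripper opens to 85 mm and grips with 20 to 120 N. Pads are 22 mm wide; open, the fingers measure 114 mm over their backs; the gripper's body (76 mm by 85 mm) begins 54 mm behind the grasp point. The pads swing forward as they close: fully open they stand 13 mm farther back than shut.
Start: joints at [-1.397, 0.158, 1.597, -0, 1.386, -0.21], TCP at [0.215, -0.533, 0.231] pointing down, gripper open.
Joint ranges: [-2.91, 2.91], [-0.94, 2.29], [0.18, 2.7], [-1.29, 4.43], [0.17, 2.64], [-3, 3]. Speed limits (rad/s): [2.57, 2.57, 3.14, 3.14, 3.14, 3.14].

### API

Orientations are given as [roll, pitch, yaw] about the fixed x, y, z axes, in that order (R = Rz(yaw) Ry(pitch) Rx(roll)).
In Python, from station import manip gives the robot as it stands.
- The arm moves only by the tool move_arm, never from a script. Its argument "commands" is one flat list of numbers, 5 for each row, row after row: the shift along the world's x, y, z in mm, then the turn about the world's z in degrees, then the closure, from 0 (fully open) to 1 (shut). In form: [tx, ty, tz, twist, claw, tx, ty, tz, twist, claw, ...]. A call has 1 to 10 rows; each row is the pose to reach, as a shift and turn from the pose commanded when the call began; what a row does not reach only later rows make up. A row lasts 1/8 s, in which the tool goes at most 62.5 mm and 10.7 degrees, less where a joint would pass 70% of its speed; a pose out of reach is approached as far as the arm can. A call with a gripper value outside its range is refused whole. The fingers move at their own pace and stop on an object; "squeeze" is the grip in N (left out, the last holds). Time passes only in rows, so rows that repeat a pose let the fingers close. It gives the time, the measured TCP pose, the force and the opening at its end, in the units of the state.
- manip.get_state(): the state, without advancing time (a new reading comes with each control period).
- manip.read_camera(name): name is "scene" or "side" or "wrist"; returns a dict with "img" (480x640x3 uint8, red, green, blue), "z_map" (480x640 float32, m along the optical axis (not along the pixel's ray), 0 where there is no reading), "K" (3x3 intrinsics, pixels), "camera_from_world" (4x4, takes a point from world to camera coordinates). Camera axes: x right, y up, looking along -z (the intrinsics and any distortion apply to the point x, -y, -z); pixel columns grow to the right and rows downward; lengths in m; the calibration is good to about 2 mm. The wrist camera is an equidistant fisheye: a pixel r from the principal point sees the ray r / f radians off the axis. A picture is of the moment at which its call begins.
- manip.sign_off(): hands the job in, once; it reports no verdict.
Trained networks look in a picture, given as the dict that the camera call returned (one of the last four; its "shot" number tells which), for a name from the list of things; names that differ only in an ending like _2 or _b are one class to them, and where a whole thing is asked for, a point or a joint stands for the part that bears it (a point fixed in the world has none). Each returns a list of dicts, best first, with "conf" (0 to 1); they miss things now and then, are a little off and sometimes report something else, mostly with a low value. They report only what shows in the picture. A call takes as long as a camera call. They do not tell look-alikes from the thing itself.
- manip.recognise(picture, query): "pixel" ([row, column] in pixels, amid what is visible of it).
The state is a dict: "clock": time; "qpos": joint angles; "qd": joint speeds; "joint_torque": joint torques, N m; "tool_pos": TCP position; "eef_rot": TCP orientation; "ft_force": force on the tool from outside, world axes, zero at the start; "ft_torque": the same for the moment, N m; "grip_width": finger opening in m.
Only numpy, scipy, OpenCV 4.12 (cv2) and the standard library are available. Lean on these libraries where they do the work, as an engineer would, in place of code of your own. Each camera call takes 0.05 s, during which the arm holds its last target.

### The job

Take the spring-tipped probe out of its stand and hold its tip inside the painted ring (not the cross) on the tilted weld test plate, with the probe square to the plate and pushed in lightly until its plunger is about half way in. Be gentle with the plate and leave the positioner's setting and the things lying around as they are. Finish while still holding the probe there, steady: do not put it back or let go.

Things in the scene. Friction and masses are not known exactly. Their poses are not given: they have to be found in the camera images.
- probe: Loose pen-type probe, 0.2 kg, upright in the stand, collar on its top. Origin on its axis at the collar's underside; z along the axis, away from the tip. Collar 40 mm diameter, z = 0 to 6 mm; square black handle 24 x 24 mm (faces across x and y), z = 6 to 70; 16 mm round button to 76; steel nose 18 mm diameter down to z = -45; thin sprung plunger, tip at z = -60 when out.
- probe_tip (a point): The very end of the plunger's rounded tip (8 mm diameter), on the probe's axis, 60 mm below the probe's origin when the plunger is out; z points up along the probe, away from the tip.
- plunger (a joint): How far the probe's plunger is pushed in (m): 0 fully out, 0.012 fully in. Its spring takes about 1 N to start it, 3.4 N at half way (0.006) and 5.8 N fully in.
- stand: Fixed grey block, 70 x 70 x 80 mm high, with an upright round hole, 29 mm diameter, right through its middle, in which the probe's nose hangs. Origin at the centre of its underside, z up. It may stand on either side of the bench.
- positioner: Tilt-and-turn welding positioner fixed on either side of the bench: base 180 (x) x 240 (y) x 12 mm, two cheeks 120 mm high at y = +-104 mm, between them a 172 mm round table with the test plate. Origin under the base's centre, z up. Tilt axis along y at 105 mm height; the table leans its face to its -x by 6 to 26 degrees, turned to any angle. Both axes are stiff and stay put under light forces.
- ring_mark (a point): Centre of the white painted ring (25 mm mean diameter, 3 mm line) on the upper face of the steel test plate (118 x 120 x 8 mm, this face 13 mm above the tilt axis). z: the plate's outward normal; +x: across the plate to the weld bead (5 mm high, 36 mm away) and the white cross, 72 mm away, not the spot wanted. Bolt heads 5 mm high at the corners, 50 mm away.
- hammer: Bystander: loose hammer, 220 mm long, wooden handle, lying flat on the bench in front of the robot, between stand and positioner, its head towards the robot. Leave it.
- angle_iron: Bystander: loose steel angle offcut, 130 mm long (its x), 40 mm wide and high, lying at the far side of the bench. Leave it.
- square_tube: Bystander: loose steel square tube offcut, 110 mm long (its x), 30 mm wide and high, lying at the far side of the bench. Leave it.
There are look-alikes about, which are no part of the job. Leave any purple look-alike of the probe alone. There is more than one size of the stand; the job needs the smaller.

How it is judged:
By the outcome, as a careful person would: the job done as asked, in the order asked, and still so for the second after the job is handed in, while the arm keeps its last pose, push and grip.
It also fails if it takes over 34 s, if anything falls off the work surface, if the arm or the gripper's body presses on something with over 40 N, if the wrist force passes 120 N, or if a joint passes its speed limit or range.

## Working session

There is one attempt and no reset: what is moved stays moved. The work goes in short steps, Python scripts to look and compute and a tool call to move; the robot and the scene stay as the last step left them, time stands still between calls to the robot, and variables do not carry over. Pictures are saved under pics/ and viewed, and the job is handed in when it is done.

Besides the shell and the picture viewer there is one more tool, called after "Emit:" by a JSON object that holds its "op" and its "data". move_arm: Moves the arm, as the interface text tells. Its arguments: {"type":"object","properties":{"commands":{"type":"array"},"squeeze":{"type":"number"}},"required":["commands"]}

```bash
ls; mkdir -p pics
cat > h.py <<'E'
import numpy as np, cv2
from station import manip
def cap(n,f):
    d=manip.read_camera(n); cv2.imwrite('pics/'+f,d['img'][:,:,::-1]); np.savez('pics/'+f[:-4]+'.npz',**{k:d[k] for k in('img','z_map','K','camera_from_world')}); return d
def w(d,r,c,z=None):
    r=int(round(r));c=int(round(c))
    z=float(d['z_map'][r,c]) if z is None else z
    K=d['K'];p=np.array([(c-K[0,2])/K[0,0]*z,-(r-K[1,2])/K[1,1]*z,-z,1])
    return (np.linalg.inv(d['camera_from_world'])@p)[:3]
E
python3 - <<'E'
from h import *
print(manip.get_state()); print(manip.grip_point_offset,[a for a in dir(manip) if a[0]!='_'])
for n in('scene','side'):
    d=cap(n,n+'0.png'); print(n,d['K'],np.linalg.inv(d['camera_from_world']).round(3))
    for q in('probe','stand','positioner','ring_mark','hammer','plunger','probe_tip'):
        try:
            for x in manip.recognise(d,q)[:4]: print(q,x,w(d,*x['pixel']).round(3))
        except Exception as e: print(q,e)
cap('wrist','wrist0.png')
E
```

```text
pics
{'clock': 0.0, 'qpos': array([-1.39712288e+00,  1.59042274e-01,  1.59828478e+00, -1.58847401e-05,
        1.38621623e+00, -2.10125666e-01]), 'qd': array([ 0.00013354,  0.00023049,  0.00049154, -0.00034983,  0.00188197,
       -0.00144637]), 'joint_torque': array([ 6.06530120e-04, -3.96007812e+01, -3.31423295e+01, -1.28639485e-04,
        8.69929441e-03,  5.47435974e-06]), 'tool_pos': array([ 0.21515768, -0.53255125,  0.23029441]), 'eef_rot': array([-3.13968168e+00, -3.91600571e-04,  3.83801669e-01]), 'ft_force': array([-0.3519666 ,  0.89647937, -0.51765947]), 'ft_torque': array([-0.00556701, -0.04333283, -0.00431862]), 'grip_width': 0.08548799206702072}
0.0187 ['IKError', 'get_state', 'grip_point_offset', 'read_camera', 'recognise', 'sign_off']
scene [[455.5790794    0.         320.37547907]
 [  0.         455.5790794  239.06211843]
 [  0.           0.           1.        ]] [[-0.53  -0.681  0.506  0.963]
 [ 0.848 -0.436  0.302  0.244]
 [ 0.015  0.589  0.808  0.686]
 [ 0.     0.     0.     1.   ]]
probe {'pixel': [305.7, 474.4], 'conf': 0.69} [0.58  0.276 0.103]
probe {'pixel': 
[... 700 characters left out ...]
         0.           1.        ]] [[ 0.979  0.113 -0.172  0.411]
 [-0.205  0.508 -0.837 -0.82 ]
 [-0.007  0.854  0.52   0.634]
 [ 0.     0.     0.     1.   ]]
probe {'pixel': [198.2, 306.0], 'conf': 0.98} [0.581 0.169 0.117]
probe {'pixel': [188.0, 293.5], 'conf': 0.68} [0.573 0.261 0.095]
stand {'pixel': [232.4, 308.4], 'conf': 0.96} [0.58  0.147 0.054]
stand {'pixel': [234.2, 226.5], 'conf': 0.72} [0.423 0.125 0.083]
stand {'pixel': [198.9, 307.1], 'conf': 0.53} [0.584 0.173 0.113]
positioner {'pixel': [356.5, 325.9], 'conf': 0.97} [ 0.527 -0.27   0.117]
ring_mark {'pixel': [230.7, 306.5], 'conf': 0.54} [0.576 0.149 0.056]
hammer {'pixel': [305.5, 205.0], 'conf': 0.79} [0.373 0.007 0.014]
```

View pics/scene0.png

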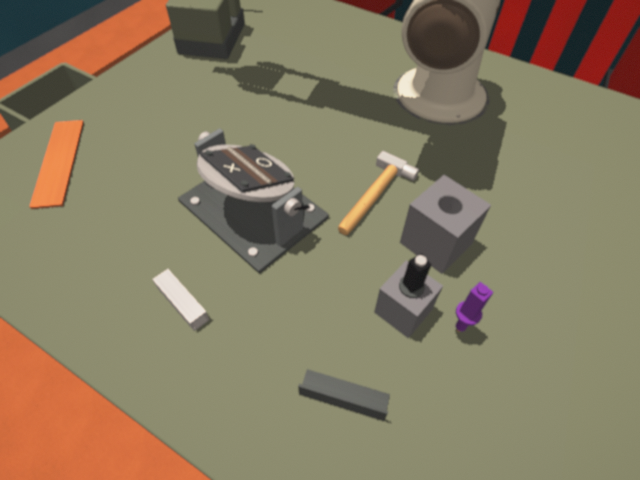

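View pics/side0.png

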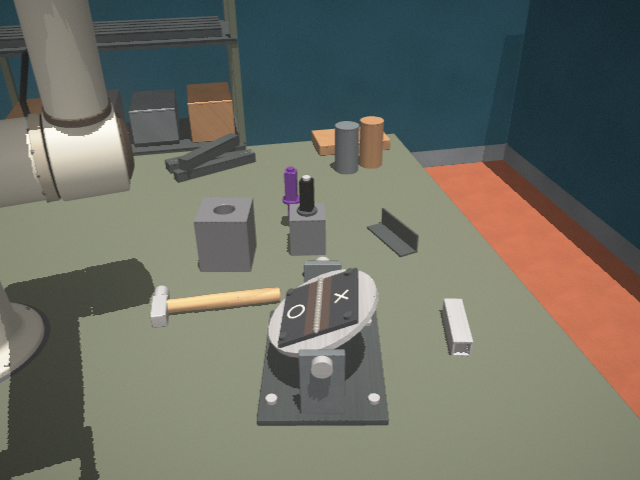

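View pics/wrist0.png

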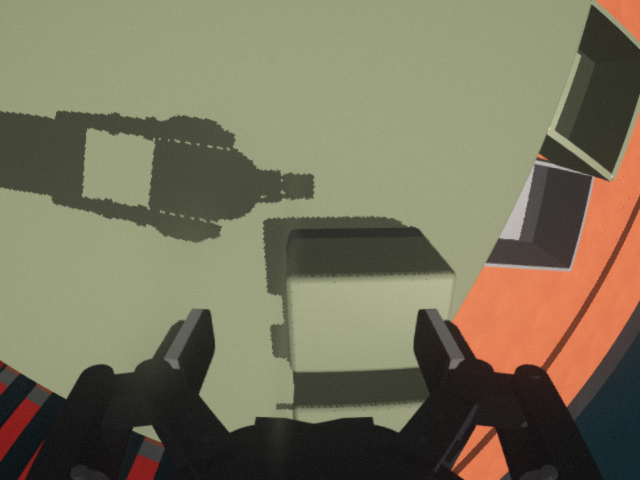

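The scene picture shows the probe (black) in the small stand at about (410,285), the large stand at (445,220) and the purple decoy at (475,305). The ring is at (264,162), on the robot side of the plate, and the cross is at (232,167). In the side picture the ring is at (296,311). Next I'll measure the plate plane, the ring, the stand and the probe.

```bash
cat >> h.py <<'E'
def cloud(d):
    K=d['K'];z=d['z_map'].astype(float);r,c=np.mgrid[:480,:640]
    p=np.stack([(c-K[0,2])/K[0,0]*z,-(r-K[1,2])/K[1,1]*z,-z,np.ones_like(z)],-1)
    P=(p@np.linalg.inv(d['camera_from_world']).T)[...,:3]; P[z==0]=np.nan; return P
def plane(Q):
    for _ in range(6):
        c=Q.mean(0);n=np.linalg.svd(Q-c,full_matrices=False)[2][2]; n*=np.sign(n[2]); e=(Q-c)@n
        Q=Q[abs(e)<max(.0015,1.5*np.median(abs(e)))]
    return c,n,len(Q),e.std()
def rayplane(d,r,c,p0,n):
    T=np.linalg.inv(d['camera_from_world']);K=d['K']
    v=T[:3,:3]@np.array([(c-K[0,2])/K[0,0],-(r-K[1,2])/K[1,1],-1]);o=T[:3,3]
    return o+v*((p0-o)@n)/(v@n)
E
python3 - <<'E'
from h import *
out=[]
for n,box,col in(('scene',(150,185,215,290),(155,170,255,274)),('side',(275,340,285,360),(300,322,285,307))):
    d=np.load(f'pics/{n}0.npz'); P=cloud(d)
    ring=d['img'][col[0]:col[1],col[2]:col[3]].astype(int).min(2)
    rr,cc=np.nonzero(ring>130); rr=rr+col[0];cc=cc+col[2]
    el=cv2.fitEllipse(np.stack([cc,rr],1).astype(np.float32))
    print(n,'ring px',el,len(rr))
    # dark plate pts near the ring
    c0=np.nanmedian(P[col[0]:col[1],col[2]:col[3]].reshape(-1,3),0)
    Q=P.reshape(-1,3); Q=Q[np.isfinite(Q).all(1)]; I=d['img'].reshape(-1,3)[np.isfinite(P.reshape(-1,3)).all(1)]
    Q=Q[(np.linalg.norm(Q-c0,axis=1)<.05)]
    pl=plane(Q); print(pl, 'tilt',np.degrees(np.arccos(pl[1][2])),'az',np.degrees(np.arctan2(pl[1][1],pl[1][0])))
    print('ring',rayplane(d,el[0][1],el[0][0],pl[0],pl[1]).round(4))
    im=d['img'][box[0]-40:box[1]+40,box[2]-40:box[3]+40,::-1]; cv2.imwrite(f'pics/{n}_plate.png',cv2.resize(im,None,fx=4,fy=4,interpolation=cv2.INTER_CUBIC))
    # probe / stand
    for lo,hi,nm in((.076,.084,'stand top'),(.09,.16,'probe')):
        m=(P[...,2]>lo)&(P[...,2]<hi)&(abs(P[...,0]-.6)<.07)&(abs(P[...,1]-.17)<.07)
        q=P[m]; print(nm,m.sum(),q.min(0).round(3),q.max(0).round(3),np.median(q,0).round(4))
E
```

```text
scene ring px ((263.9830017089844, 161.4390869140625), (10.714500427246094, 18.264217376708984), 64.78512573242188) 97
(array([ 0.51406437, -0.15414466,  0.10502798]), array([-0.43476076,  0.09439202,  0.89558541]), 548, np.float64(0.0005845403345918891)) tilt 26.416277039854908 az 167.7504770951497
ring [ 0.5036 -0.1535  0.0999]
stand top 1217 [0.545 0.144 0.076] [0.626 0.223 0.084] [0.5997 0.1917 0.0797]
probe 717 [0.571 0.168 0.09 ] [0.602 0.199 0.158] [0.5935 0.185  0.1341]
side ring px ((295.60736083984375, 311.1531677246094), (9.854150772094727, 17.82263946533203), 58.53656005859375) 99
(array([ 0.51676383, -0.15304617,  0.10627401]), array([-0.44875921,  0.09605486,  0.88847545]), 812, np.float64(0.0006330556475602915)) tilt 27.317705978904318 az 167.91840592958724
ring [ 0.5069 -0.1504  0.101 ]
stand top 477 [0.547 0.141 0.076] [0.625 0.222 0.084] [0.5808 0.167  0.0798]
probe 479 [0.57  0.164 0.09 ] [0.601 0.194 0.158] [0.5835 0.1738 0.1259]
```

Run:
```python
from h import *
for n in('scene','side'):
    d=np.load(f'pics/{n}0.npz'); P=cloud(d)
    m=(abs(P[...,2]-.08)<.003)&(abs(P[...,0]-.585)<.06)&(abs(P[...,1]-.18)<.06)
    q=P[m]; print(n,'stand rect',cv2.minAreaRect((q[:,:2]*1000).astype(np.float32)))
    m=(P[...,2]>.092)&(P[...,2]<.147)&(abs(P[...,0]-.585)<.04)&(abs(P[...,1]-.18)<.04)
    q=P[m]; print('handle rect',cv2.minAreaRect((q[:,:2]*1000).astype(np.float32)),len(q))
    # two-face fit: yaw & centre & 12mm half-size
    from scipy.optimize import least_squares
    C=np.linalg.inv(d['camera_from_world'])[:3,3]
    def res(x):
        a=x[2];u=np.array([[np.cos(a),np.sin(a)],[-np.sin(a),np.cos(a)]])
        l=(q[:,:2]-x[:2])@u.T; return (np.max(abs(l),1)-.012)
    for a0 in(0,.4,.8,1.2):
        s=least_squares(res,[.585,.18,a0],loss='soft_l1',f_scale=.001); print(s.x[:2].round(4),np.degrees(s.x[2]).round(1),s.cost)
    m=(P[...,2]>.152)&(P[...,2]<.16)&(abs(P[...,0]-.585)<.04)&(abs(P[...,1]-.18)<.04)
    q2=P[m]; print('button',q2.mean(0).round(4),q2.min(0).round(4),q2.max(0).round(4))
    r0,r1,c0,c1=(240,340,360,500) if n=='scene' else(160,260,240,360)
    cv2.imwrite(f'pics/{n}_probe.png',cv2.resize(d['img'][r0:r1,c0:c1,::-1],None,fx=5,fy=5,interpolation=cv2.INTER_CUBIC))
```

```text
scene stand rect ((586.1942749023438, 183.52157592773438), (70.23646545410156, 71.68672180175781), 80.15828704833984)
handle rect ((593.5767822265625, 186.04312133789062), (17.153635025024414, 32.23212814331055), 18.479890823364258) 455
[0.5856 0.1833] -27.1 4.141861409573721e-05
[0.5856 0.1833] -27.1 4.14186140957372e-05
[0.5856 0.1833] 62.9 4.141861409574309e-05
[0.5856 0.1833] 62.9 4.141861409574034e-05
button [0.5867 0.1836 0.1555] [0.578  0.1756 0.1522] [0.5939 0.1912 0.1578]
side stand rect ((585.995361328125, 182.87376403808594), (76.28099060058594, 68.81465148925781), 80.88221740722656)
handle rect ((586.4661865234375, 174.2541046142578), (32.69694900512695, 21.652307510375977), 10.030945777893066) 377
[0.5855 0.1834] -23.1 0.0002547732452384476
[0.5854 0.1836] 63.5 0.00025208953813156225
[0.5854 0.1836] 63.5 0.0002520895381315665
[0.5854 0.1836] 63.9 0.00025207234637676467
button [0.585  0.1807 0.155 ] [0.5784 0.171  0.1521] [0.5927 0.1916 0.1575]
```

View pics/scene_plate.png

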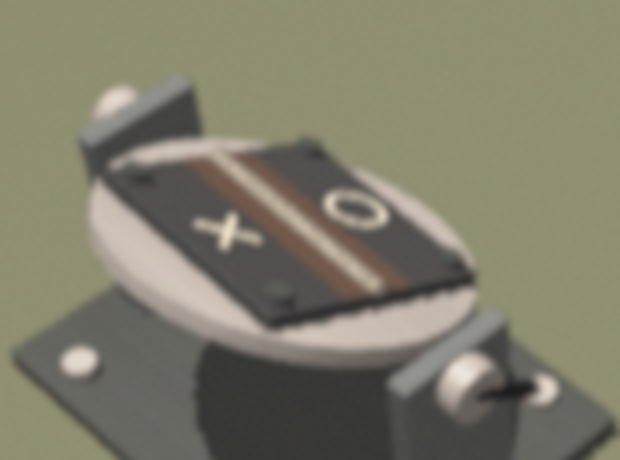

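```bash
sleep 1
```

```text
(no output)
```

View pics/scene_probe.png

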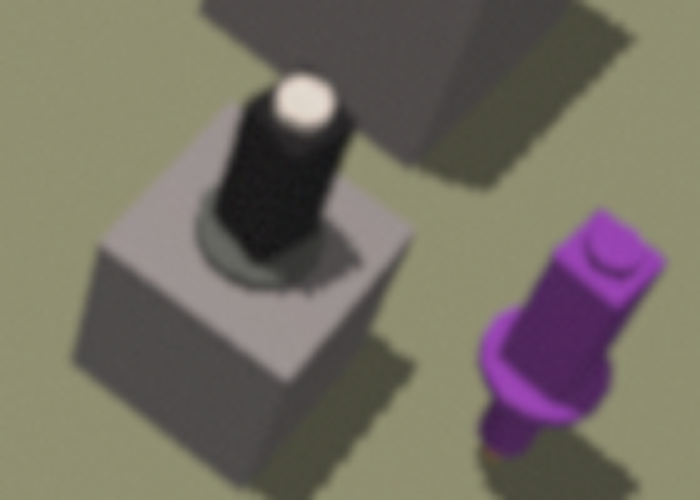

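Both views agree: the probe axis is at (0.5855, 0.1835), its handle faces are at 63°/-27° yaw, and the stand top is at z = 0.08. The plate tilts about 26° toward azimuth 168°, which is toward the robot. The tool stays vertical, so I'll lever the probe over inside the grip, about the jaw axis, using the stand hole. First I'll go above the probe.

Emit:
{"op": "move_arm", "data": {"commands": [370,716,0,-49,0,370,716,0,-49,0,370,716,0,-49,0,370,716,0,-49,0,370,716,0,-49,0,370,716,0,-49,0,370,716,0,-49,0,370,716,0,-49,0,370,716,0,-49,0,370,716,0,-49,0]}}

```text
clock: 2.1
tool_pos: [0.4994, 0.0168, 0.2317]
eef_rot: [-3.141, -0.001, -0.471]
ft_force: [1.0, -1.6, -0.0]
grip_width: 0.0853
```

Run:
```python
from h import *
s=manip.get_state(); print(s['clock'],s['tool_pos'],np.degrees(s['eef_rot']),s['qpos'].round(2),s['ft_force'])
```

```text
2.1 [0.49942366 0.01676674 0.23171696] [-1.79994614e+02 -6.97095889e-02 -2.70009083e+01] [-0.21 -0.04  1.8  -0.    1.38  1.83] [ 0.95323605 -1.64183835 -0.02631158]
```

Emit:
{"op": "move_arm", "data": {"commands": [86,167,-10,0,0,86,167,-10,0,0,86,167,-10,0,0,86,167,-10,0,0,86,167,-10,0,0]}}

```text
clock: 2.72
tool_pos: [0.5844, 0.1816, 0.2211]
eef_rot: [3.141, 0.0, -0.471]
ft_force: [-0.2, -0.4, -0.2]
grip_width: 0.0853
```

Run:
```python
from h import *
s=manip.get_state(); print(s['clock'],s['tool_pos'],np.degrees(s['eef_rot']),s['qpos'].round(2),s['ft_force'])
d=cap('wrist','wrist1.png'); print(d['K'])
```

```text
2.725 [0.58443129 0.18156754 0.22113439] [ 1.79957856e+02  1.28093337e-02 -2.69840907e+01] [ 0.1   0.26  1.5  -0.    1.38  2.15] [-0.15612855 -0.38648815 -0.19413702]
[[371.64829954   0.         313.76467212]
 [  0.         371.64829954 238.52935315]
 [  0.           0.           1.        ]]
```

View pics/wrist1.png

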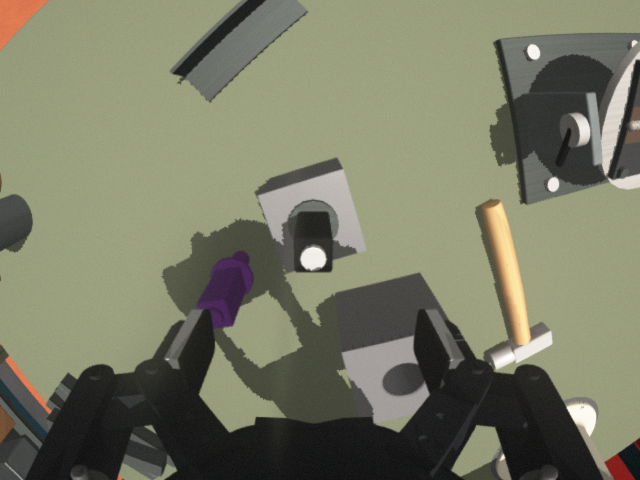

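The wrist view shows the handle centred at column 313 and square to the jaws. The purple decoy lies near the left finger at (215,300), so I'll check the clearance before going down.

Run:
```python
from h import *
for n in('scene','side'):
    d=np.load(f'pics/{n}0.npz'); P=cloud(d); I=d['img'].astype(int)
    m=(I[...,2]>I[...,1]+40)&(I[...,0]>I[...,1]+20)&(abs(P[...,0]-.58)<.1)&(P[...,1]>.18)
    q=P[m]; a=np.radians(63); u=np.array([np.cos(a),np.sin(a)]);v=np.array([-u[1],u[0]])
    for lo,hi in((.0,.06),(.06,.09),(.09,.11),(.11,.2)):
        k=q[(q[:,2]>lo)&(q[:,2]<hi)]
        if len(k):
            r=k[:,:2]-[.5855,.1835]; print(n,lo,len(k),'jaw',(r@u).min().round(3),(r@u).max().round(3),'perp',(r@v).min().round(3),(r@v).max().round(3),'z',k[:,2].max().round(3))
    m=(abs(P[...,0]-.45)<.08)&(abs(P[...,1]-.18)<.06)&(P[...,2]>.06); q=P[m];r=q[:,:2]-[.5855,.1835]
    print('big',q[:,2].max(),'jaw',(r@u).min().round(3),(r@u).max().round(3),'perp',(r@v).min().round(3),(r@v).max().round(3), q.max(0))
```

```text
scene 0.0 54 jaw 0.026 0.082 perp 0.047 0.128 z 0.041
scene 0.06 340 jaw 0.055 0.092 perp 0.036 0.07 z 0.09
scene 0.09 128 jaw 0.065 0.088 perp 0.042 0.055 z 0.11
scene 0.11 375 jaw 0.061 0.088 perp 0.042 0.069 z 0.138
big 0.1131250149198324 jaw -0.138 -0.023 perp 0.08 0.197 [0.48441277 0.23113378 0.11312501]
side 0.06 185 jaw 0.052 0.085 perp 0.038 0.073 z 0.09
side 0.09 99 jaw 0.057 0.068 perp 0.043 0.066 z 0.11
side 0.11 153 jaw 0.057 0.084 perp 0.043 0.069 z 0.136
big 0.11361692056171213 jaw -0.143 -0.02 perp 0.081 0.195 [0.48300473 0.23160517 0.11361692]
```

Emit:
{"op": "move_arm", "data": {"commands": [0,0,-60,0,0,0,0,-115,0,0,0,0,-115,0,0,0,0,-115,0,0]}}

```text
clock: 3.28
tool_pos: [0.5862, 0.1811, 0.1092]
eef_rot: [-3.14, -0.003, -0.473]
ft_force: [0.4, -0.1, 1.8]
grip_width: 0.0857
```

Run:
```python
from h import *
s=manip.get_state(); print(s['clock'],s['tool_pos'],np.degrees(s['eef_rot']),s['ft_force'])
d=cap('wrist','wrist2.png')
```

```text
3.275 [0.5862134  0.18112109 0.10922951] [-179.88219956   -0.18927874  -27.07782205] [ 0.41335703 -0.07628083  1.8071187 ]
```

View pics/wrist2.png

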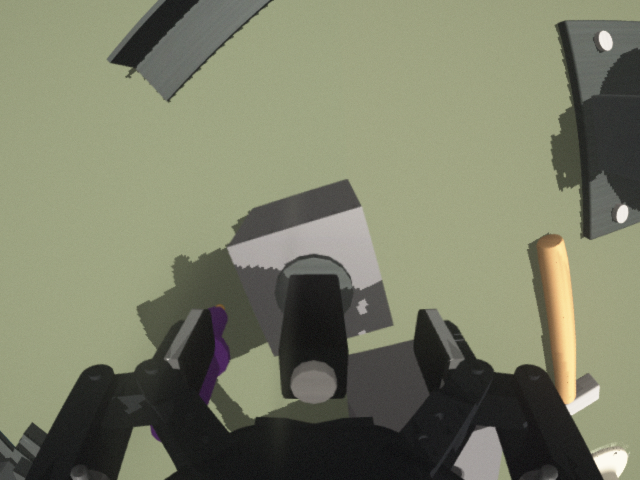

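The fingers straddle the handle cleanly. I'll close with a small y correction.

Emit:
{"op": "move_arm", "data": {"commands": [-1,2,-3,0,1,-1,2,-3,0,1,-1,2,-3,0,1,-1,2,-3,0,1,-1,2,-3,0,1,-1,2,-3,0,1,-1,2,-3,0,1], "squeeze": 25}}

```text
clock: 4.2
tool_pos: [0.5838, 0.1838, 0.1037]
eef_rot: [-3.141, -0.0, -0.471]
ft_force: [-1.9, -1.0, 4.0]
grip_width: 0.0237
```

Emit:
{"op": "move_arm", "data": {"commands": [0,0,25,0,1,0,0,25,8,1,0,0,25,15,1,0,0,25,15,1], "squeeze": 20}}

```text
clock: 4.7
tool_pos: [0.5829, 0.1837, 0.1271]
eef_rot: [3.141, 0.002, -0.211]
ft_force: [-0.5, 0.6, -2.1]
grip_width: 0.0237
```

Run:
```python
from h import *
s=manip.get_state(); print(s['clock'],s['tool_pos'],np.degrees(s['eef_rot']),s['ft_force'],s['grip_width'])
d=cap('side','side3.png'); cv2.imwrite('pics/side3z.png',cv2.resize(d['img'][100:280,200:400,::-1],None,fx=3,fy=3))
```

```text
4.7 [0.58290072 0.18368363 0.12712754] [ 1.79969167e+02  1.01000943e-01 -1.20887687e+01] [-0.54819551  0.62894326 -2.05194   ] 0.023710424163147895
```

View pics/side3z.png

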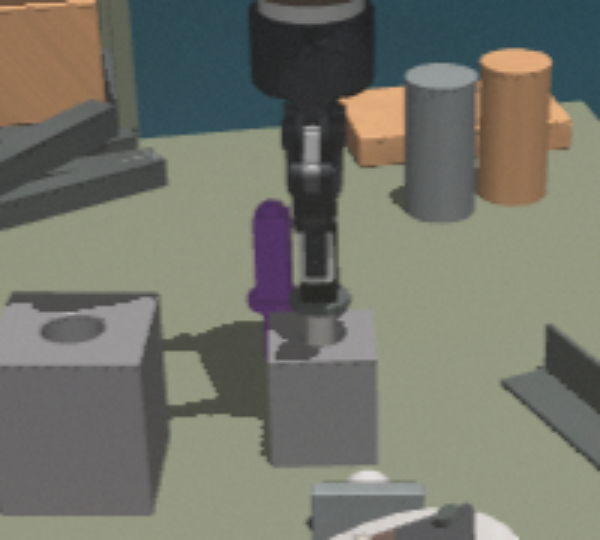

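The probe is lifted 25 mm with its nose still in the hole, seen at about (325,325) in the crop. Now I'll lever it over gradually.

Emit:
{"op": "move_arm", "data": {"commands": [-6,1,0,0,1,-12,3,0,0,1,-18,4,0,0,1,-22,5,0,0,1,-22,5,0,0,1]}}

```text
clock: 5.38
tool_pos: [0.5624, 0.1883, 0.1288]
eef_rot: [3.141, -0.003, -0.21]
ft_force: [4.7, -2.9, -4.4]
grip_width: 0.0235
```

Run:
```python
from h import *
s=manip.get_state(); print(s['clock'],s['tool_pos'],np.degrees(s['eef_rot']),s['ft_force'],s['ft_torque'],s['grip_width'])
d=cap('side','side4.png'); cv2.imwrite('pics/side4z.png',cv2.resize(d['img'][100:280,200:400,::-1],None,fx=3,fy=3))
```

```text
5.375 [0.56238642 0.18825096 0.12881816] [179.97600394  -0.18424488 -12.04815715] [ 4.6964141  -2.87888517 -4.36916774] [-0.53965507 -0.91264965 -0.05999479] 0.02349661939437628
```

View pics/side4z.png

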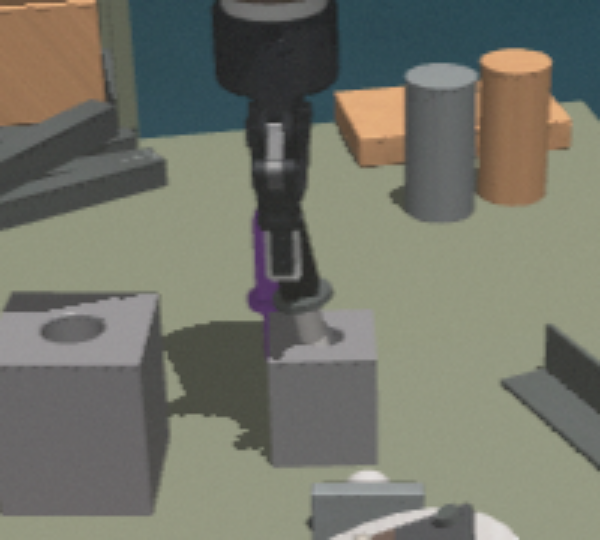

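The probe pivots smoothly in the pads at about 5 N. I'll continue toward 26°.

Emit:
{"op": "move_arm", "data": {"commands": [-5,1,0,0,1,-9,2,0,0,1,-13,3,0,0,1,-13,3,0,0,1]}}

```text
clock: 5.92
tool_pos: [0.5493, 0.1915, 0.129]
eef_rot: [-3.142, -0.002, -0.21]
ft_force: [3.2, -2.6, -2.8]
grip_width: 0.0236
```

Run:
```python
from h import *
s=manip.get_state(); print(s['clock'],s['tool_pos'],np.degrees(s['eef_rot']),s['ft_force'],s['ft_torque'],s['grip_width'])
d=cap('side','side5.png'); cv2.imwrite('pics/side5z.png',cv2.resize(d['img'][100:280,200:400,::-1],None,fx=3,fy=3))
```

```text
5.925 [0.54933117 0.19152343 0.12900795] [-1.79998781e+02 -1.34915966e-01 -1.20328508e+01] [ 3.21103186 -2.55231105 -2.76067531] [-0.60017069 -0.84562567 -0.06817773] 0.023604663597486343
```

View pics/side5z.png

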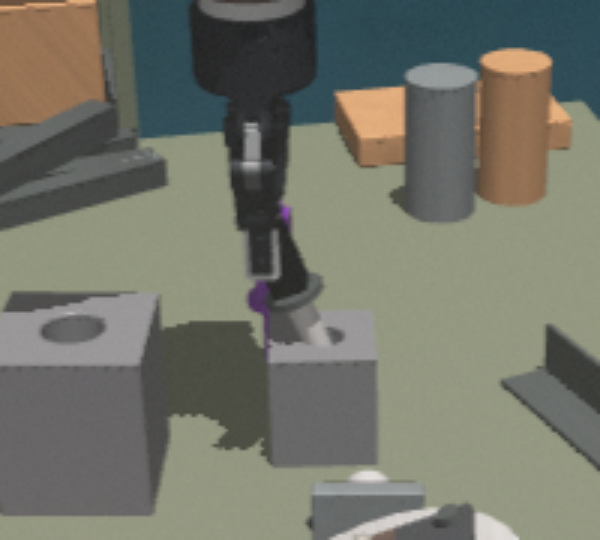

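The probe is now leaning about 26°. I'll pull it out vertically and carry it above the ring with a clearance of about 3 cm.

Emit:
{"op": "move_arm", "data": {"commands": [0,0,40,0,1,0,0,90,0,1,-20,-60,95,0,1,-40,-120,95,0,1,-60,-180,95,0,1,-80,-240,95,0,1,-102,-300,95,0,1,-102,-330,95,0,1,-102,-330,95,0,1], "squeeze": 40}}

```text
clock: 7.1
tool_pos: [0.4457, -0.1392, 0.223]
eef_rot: [-3.14, 0.002, -0.214]
ft_force: [0.6, 0.5, -1.8]
grip_width: 0.0234
```

Run:
```python
from h import *
s=manip.get_state(); print(s['clock'],s['tool_pos'],np.degrees(s['eef_rot']),s['ft_force'],s['grip_width'])
d=cap('side','side6.png'); cv2.imwrite('pics/side6z.png',cv2.resize(d['img'][150:400,160:440,::-1],None,fx=2.8,fy=2.4))
d=cap('scene','scene6.png'); cv2.imwrite('pics/scene6z.png',cv2.resize(d['img'][30:230,150:370,::-1],None,fx=3,fy=3))
d=cap('wrist','wrist6.png')
```

```text
7.1 [ 0.44572348 -0.13917626  0.22296752] [-1.79900540e+02  1.03758183e-01 -1.22347661e+01] [ 0.59633854  0.54995933 -1.8090539 ] 0.02343784605171001
```

View pics/side6z.png

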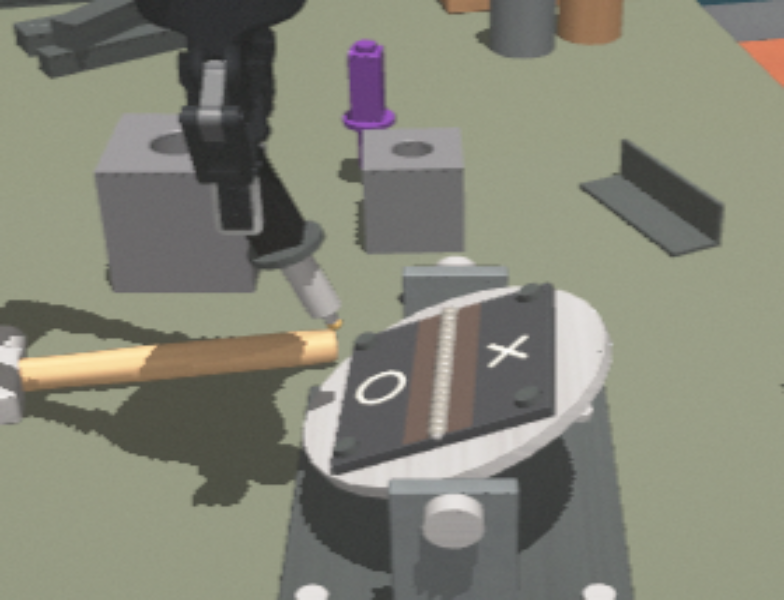

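View pics/scene6z.png

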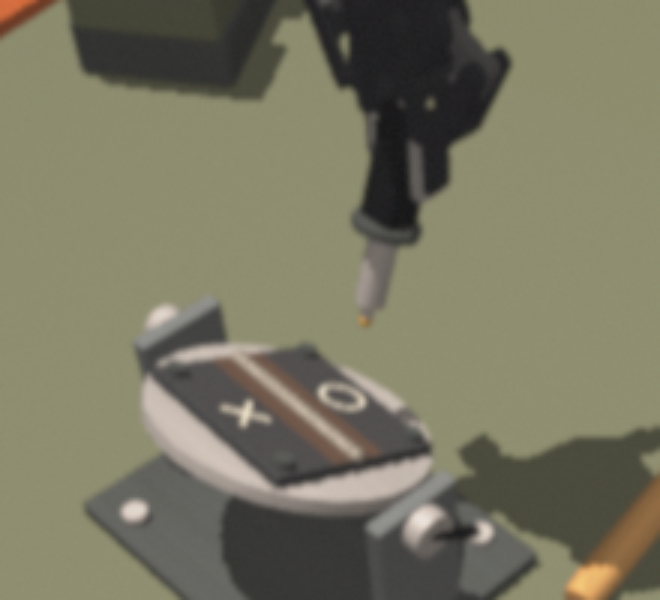

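View pics/wrist6.png

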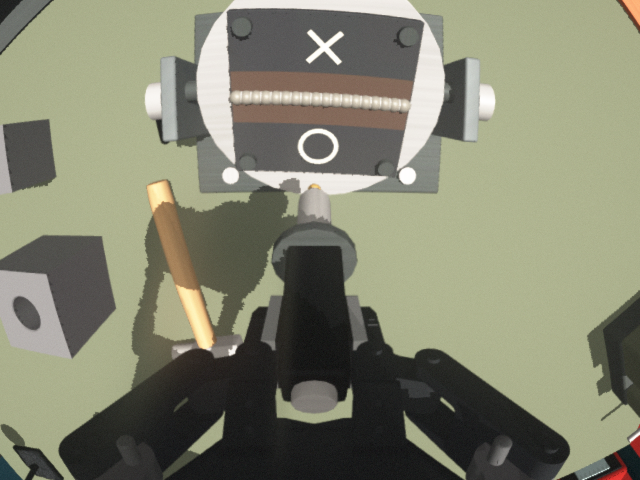

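The probe is leaning and points at the plate. The tip shows in the wrist view at (314,187), in the side crop at (337,325) and in the scene crop at (364,320). Now I'll measure the probe axis and the plate normal.

```bash
cat >> h.py <<'E'
from scipy.optimize import least_squares
def wcloud(d):
    K=d['K'];z=d['z_map'].astype(float);r,c=np.mgrid[:480,:640]
    x=c-K[0,2];y=r-K[1,2];rr=np.hypot(x,y)+1e-9;t=np.tan(rr/K[0,0])
    p=np.stack([x/rr*t*z,-y/rr*t*z,-z,np.ones_like(z)],-1)
    P=(p@np.linalg.inv(d['camera_from_world']).T)[...,:3];P[z==0]=np.nan;return P
def cyl(Q,p,a,rad):
    """fit axis: point+dir, near initial"""
    u=np.cross(a,[0,1,0]);u/=np.linalg.norm(u);v=np.cross(a,u)
    def ax(x): 
        n=a+x[2]*u+x[3]*v; return p+x[0]*u+x[1]*v, n/np.linalg.norm(n)
    def res(x):
        o,n=ax(x);e=Q-o;e=e-np.outer(e@n,n);return np.linalg.norm(e,axis=1)-rad
    s=least_squares(res,[0,0,0,0],loss='soft_l1',f_scale=.0007);o,n=ax(s.x);return o,n,np.median(abs(s.fun))
def deg(n): return np.degrees(np.arccos(n[2])).round(2),np.degrees(np.arctan2(n[1],n[0])).round(1)
E
python3 - <<'E'
from h import *
n0=np.array([-.44,.095,.893]);n0/=np.linalg.norm(n0)
piv=np.array([.4457,-.1392,.223+.0187]); A=n0
clouds={}
for nm in('scene','side','wrist'):
    d=np.load(f'pics/{nm}6.npz'); P=wcloud(d) if nm=='wrist' else cloud(d)
    Q=P.reshape(-1,3);Q=Q[np.isfinite(Q).all(1)]
    r=Q-np.array([.516,-.153,.106]); L=np.linalg.norm(r,axis=1)
    pl=plane(Q[(L<.05)&(abs(r@n0)<.01)]); print(nm,'plate',pl[0].round(4),deg(pl[1]),pl[2:])
    h=pl[0]+pl[1]*((np.array([.505,-.152])-pl[0][:2])@pl[1][:2]*0); 
    z=pl[0][2]-((np.array([.505,-.152])-pl[0][:2])@pl[1][:2])/pl[1][2]; print('  plate z at (.505,-.152)',z.round(4))
    r=Q-piv;t=r@A; e=np.linalg.norm(r-np.outer(t,A),axis=1)
    k=(t<-50e-3)&(t>-84e-3)&(e<.02); N=Q[k]
    if len(N)>20:
        o,n,m=cyl(N,piv-A*.065,A,.009); print('  nose',len(N),o.round(4),deg(n),m, 'at pivot h',(o+n*((piv[2]-o[2])/n[2])).round(4))
    clouds[nm]=N
N=np.vstack([clouds[k]-0 for k in clouds]); o,n,m=cyl(N,piv-A*.065,A,.009); print('all',o.round(4),deg(n),m,(o+n*((piv[2]-o[2])/n[2])).round(4))
E
```

```text
scene plate [ 0.5173 -0.1526  0.1064] (np.float64(25.28), np.float64(167.8)) (757, np.float64(0.0005707298849202155))
  plate z at (.505,-.152) 0.1007
  nose 199 [ 0.4734 -0.1423  0.1829] (np.float64(21.06), np.float64(166.1)) 0.0006518640208739296 at pivot h [ 0.4515 -0.1369  0.2417]
side plate [ 0.5183 -0.1552  0.1071] (np.float64(25.76), np.float64(167.9)) (1217, np.float64(0.0006158095190478152))
  plate z at (.505,-.152) 0.1005
  nose 273 [ 0.4733 -0.1436  0.183 ] (np.float64(20.84), np.float64(171.4)) 0.0006137070763782993 at pivot h [ 0.4512 -0.1403  0.2417]
wrist plate [ 0.5191 -0.1536  0.1083] (np.float64(25.55), np.float64(167.8)) (8943, np.float64(0.000555555231535307))
  plate z at (.505,-.152) 0.1015
  nose 877 [ 0.4729 -0.1424  0.1827] (np.float64(20.47), np.float64(168.4)) 0.00024201192536079004 at pivot h [ 0.4513 -0.138   0.2417]
all [ 0.473  -0.1427  0.1827] (np.float64(20.17), np.float64(170.4)) 0.00034763462539074384 [ 0.4517 -0.1391  0.2417]
```

Run:
```python
from h import *
for nm,(r,c),s in(('scene',(139,271),8),('side',(287,281),8),('wrist',(187,314),5)):
    d=np.load(f'pics/{nm}6.npz')
    im=d['img'][r-35:r+25,c-40:c+40,::-1]
    cv2.imwrite(f'pics/tip6_{nm}.png',cv2.resize(im,None,fx=8,fy=8,interpolation=cv2.INTER_CUBIC))
a=[cv2.imread(f'pics/tip6_{n}.png') for n in('scene','side','wrist')]
cv2.imwrite('pics/tips6.png',cv2.resize(np.hstack(a),(798,200)))
# axis fit with wrist cloud: handle top face / collar plane
d=np.load('pics/wrist6.npz');P=wcloud(d);Q=P.reshape(-1,3)
# slices of nose cylinder: pts and local fit centre with fixed direction
n0=np.array([-.44,.095,.893]);n0/=np.linalg.norm(n0);piv=np.array([.4457,-.1392,.2417])
img=d['img']
for r in(182,185,188,192,200,210,220,228,235,245,255,270,290,310,330,350,370,380,395,405):
    print(r,[ (c,P[r,c].round(4).tolist()) for c in(314,)],img[r,314], 't %.4f'%((P[r,314]-piv)@n0))
```

```text
182 [(314, [0.4775, -0.1434, 0.08])] [237 232 227] t -0.1588
185 [(314, [0.4887, -0.1458, 0.1521])] [237 199 113] t -0.0995
188 [(314, [0.4874, -0.1455, 0.1544])] [195 184 171] t -0.0969
192 [(314, [0.4878, -0.1456, 0.1677])] [192 185 178] t -0.0852
200 [(314, [0.4851, -0.145, 0.1749])] [195 188 181] t -0.0775
210 [(314, [0.4819, -0.1444, 0.1834])] [198 191 182] t -0.0685
220 [(314, [0.4792, -0.1438, 0.192])] [124 122 114] t -0.0595
228 [(314, [0.4818, -0.1444, 0.2134])] [91 94 90] t -0.0416
235 [(314, [0.4791, -0.1438, 0.2145])] [108 109 104] t -0.0394
245 [(314, [0.4737, -0.1426, 0.212])] [94 96 92] t -0.0391
255 [(314, [0.4724, -0.1424, 0.2204])] [35 36 33] t -0.0310
270 [(314, [0.4692, -0.1417, 0.2288])] [34 35 35] t -0.0221
290 [(314, [0.4651, -0.1408, 0.2382])] [30 28 31] t -0.0118
310 [(314, [0.4621, -0.1402, 0.2482])] [26 26 25] t -0.0015
330 [(314, [0.4591, -0.1396, 0.2569])] [22 22 22] t 0.0076
350 [(314, [0.4551, -0.1387, 0.2632])] [20 21 20] t 0.0151
370 [(314, [0.4525, -0.1382, 0.2707])] [21 23 22] t 0.0230
380 [(314, [0.4481, -0.1372, 0.2706])] [80 77 71] t 0.0249
395 [(314, [0.4462, -0.1368, 0.2759])] [130 127 120] t 0.0306
405 [(314, [0.4391, -0.1353, 0.2733])] [129 124 119] t 0.0315
```

View pics/tips6.png

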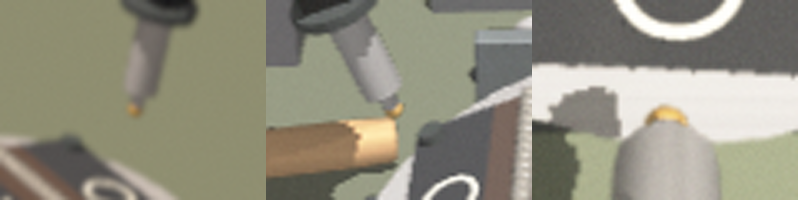

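```bash
cat >> h.py <<'E'
def sdf(l):
    x,y,z=l.T;r=np.hypot(x,y)
    def c(R,a,b):
        d=np.stack([r-R,abs(z-(a+b)/2)-(b-a)/2],1);return np.minimum(d.max(1),0)+np.linalg.norm(np.maximum(d,0),axis=1)
    q=np.stack([abs(x)-.012,abs(y)-.012,abs(z-.038)-.032],1)
    b=np.minimum(q.max(1),0)+np.linalg.norm(np.maximum(q,0),axis=1)
    return np.min([c(.009,-.045,0),c(.02,0,.006),b,c(.008,.07,.076)],0)
def frame(tilt,az,jaw):
    n=np.array([np.sin(tilt)*np.cos(az),np.sin(tilt)*np.sin(az),np.cos(tilt)])
    y=np.array([np.cos(jaw),np.sin(jaw),0]);y-=y@n*n;y/=np.linalg.norm(y);return np.stack([np.cross(y,n),y,n])
def fitprobe(Q,o0,tilt0=.37,az0=2.93,jaw=None):
    f=lambda x:sdf((Q-x[:3])@frame(x[3],x[4],jaw).T)
    s=least_squares(f,[*o0,tilt0,az0],loss='soft_l1',f_scale=.0007,x_scale=[.01,.01,.01,.1,.1]);return s.x,np.median(abs(s.fun))
def probepts(P,o0,tilt,az,jaw,m=.004):
    Q=P.reshape(-1,3);Q=Q[np.isfinite(Q).all(1)];l=(Q-o0)@frame(tilt,az,jaw).T
    k=(abs(sdf(l))<m)&((l[:,2]<.008)|(abs(l[:,1])<.0105))&(l[:,2]>-.043)&(l[:,2]<.078);return Q[k]
def measure(tag,o0,tilt=.37,az=2.93,jaw=np.radians(77.8),tols=(.006,.003,.0025)):
    allQ=[]
    for nm in('scene','side','wrist'):
        d=np.load(f'pics/{nm}{tag}.npz');P=wcloud(d) if nm=='wrist' else cloud(d)
        x=np.array([*o0,tilt,az])
        for m in tols:
            Q=probepts(P,x[:3],x[3],x[4],jaw,m)
            if len(Q)<40: break
            x,e=fitprobe(Q,x[:3],x[3],x[4],jaw)
        else:
            print(nm,len(Q),x[:3].round(4),np.degrees(x[3:]).round(2),'%.5f'%e,'tip',(x[:3]-.06*frame(x[3],x[4],jaw)[2]).round(4)); allQ.append(Q)
    return allQ
E
python3 - <<'E'
from h import *
measure('6',[.469,-.141,.197])
measure('6',[.469,-.141,.197],.44)
E
```

```text
scene 770 [ 0.4665 -0.141   0.2017] [ 20.95 169.08] 0.00056 tip [ 0.4876 -0.1451  0.1457]
side 691 [ 0.4661 -0.1422  0.2019] [ 21.1  169.23] 0.00043 tip [ 0.4873 -0.1463  0.1459]
wrist 12648 [ 0.4657 -0.1408  0.2023] [ 20.78 167.98] 0.00031 tip [ 0.4865 -0.1453  0.1462]
scene 770 [ 0.4665 -0.141   0.2017] [ 20.95 169.19] 0.00057 tip [ 0.4876 -0.145   0.1456]
side 691 [ 0.4661 -0.1422  0.2019] [ 21.1  169.23] 0.00043 tip [ 0.4873 -0.1463  0.1459]
wrist 12649 [ 0.4657 -0.1408  0.2023] [ 20.78 167.98] 0.00031 tip [ 0.4865 -0.1453  0.1462]
```

Three independent fits agree: the probe tilts 20.9° at azimuth 168°, and the plate 25.5° at 168°, so I need about 4.6° more. I'll go back and lever the nose gently against the fixed stand's outer top edge, on its far side.

Emit:
{"op": "move_arm", "data": {"commands": [0,0,40,0,1,30,55,40,0,1,60,110,40,0,1,90,165,40,0,1,120,220,40,0,1,150,275,40,0,1,170,316,40,0,1,170,316,0,0,1,170,316,-50,0,1,170,316,-50,0,1]}}

```text
clock: 8.5
tool_pos: [0.6119, 0.1793, 0.1676]
eef_rot: [3.138, 0.012, -0.207]
ft_force: [-0.2, -0.3, -2.2]
grip_width: 0.0234
```

Run:
```python
from h import *
s=manip.get_state(); print(s['clock'],s['tool_pos'],np.degrees(s['eef_rot']),s['ft_force'],s['grip_width'])
d=cap('side','side7.png'); cv2.imwrite('pics/side7z.png',cv2.resize(d['img'][100:300,200:420,::-1],None,fx=3,fy=3))
d=cap('wrist','wrist7.png')
```

```text
8.5 [0.611949   0.17925526 0.16764826] [179.81729176   0.68965199 -11.87917825] [-0.15260625 -0.279329   -2.19900508] 0.023446162869611514
```

View pics/side7z.png

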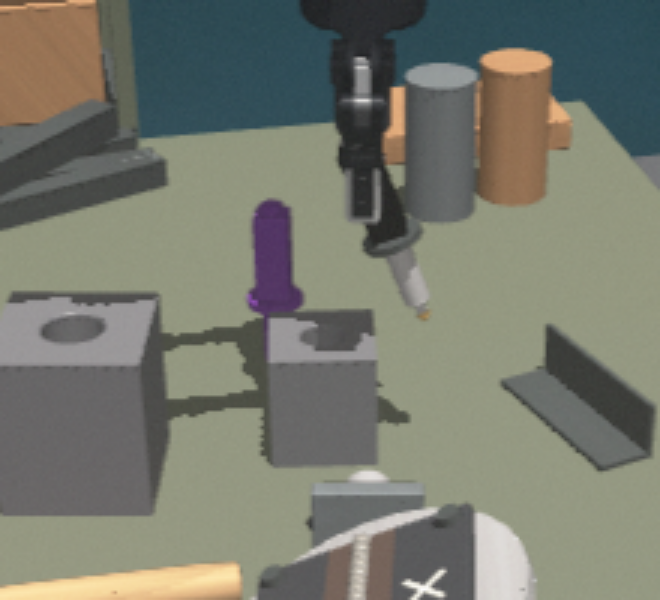

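View pics/wrist7.png

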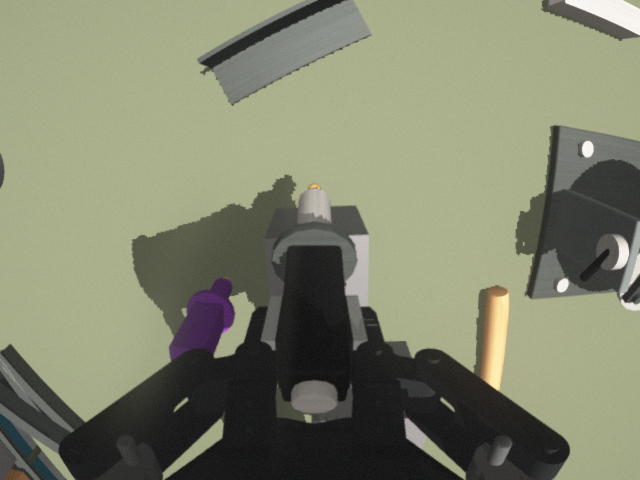

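The tip has passed the stand's far edge. I'll go down and lever slowly with a light squeeze.

Emit:
{"op": "move_arm", "data": {"commands": [0,0,-22,0,1,0,0,-44,0,1,-6,1,-44,0,1,-11,2,-44,0,1,-14,3,-44,0,1,-17,3.5,-44,0,1,-20,4,-44,0,1,-20,4,-44,0,1], "squeeze": 20}}

```text
clock: 9.6
tool_pos: [0.5971, 0.1818, 0.1298]
eef_rot: [-3.141, -0.002, -0.21]
ft_force: [1.6, -0.3, -2.0]
grip_width: 0.0235
```

Run:
```python
from h import *
s=manip.get_state(); print(s['clock'],s['tool_pos'],np.degrees(s['eef_rot']),s['ft_force'],s['grip_width'])
for n in('side','scene','wrist'):cap(n,n+'8.png')
T=s['tool_pos']
measure('8',T+[.0204,-.0021,-.0211],.40)
d=np.load('pics/side8.npz'); cv2.imwrite('pics/side8z.png',cv2.resize(d['img'][100:300,200:420,::-1],None,fx=3,fy=3))
```

```text
9.6 [0.59708427 0.18178028 0.12979112] [-1.79978765e+02 -8.86716340e-02 -1.20065552e+01] [ 1.55157798 -0.26814849 -2.01626874] 0.023549619250708833
scene 1053 [0.618  0.1785 0.1087] [ 21.15 168.51] 0.00052 tip [0.6392 0.1741 0.0528]
side 300 [0.618  0.1794 0.1087] [ 21.28 164.94] 0.00063 tip [0.6391 0.1737 0.0528]
wrist 12662 [0.6167 0.178  0.1092] [ 21.04 167.82] 0.00031 tip [0.6378 0.1735 0.0532]
```

View pics/side8z.png

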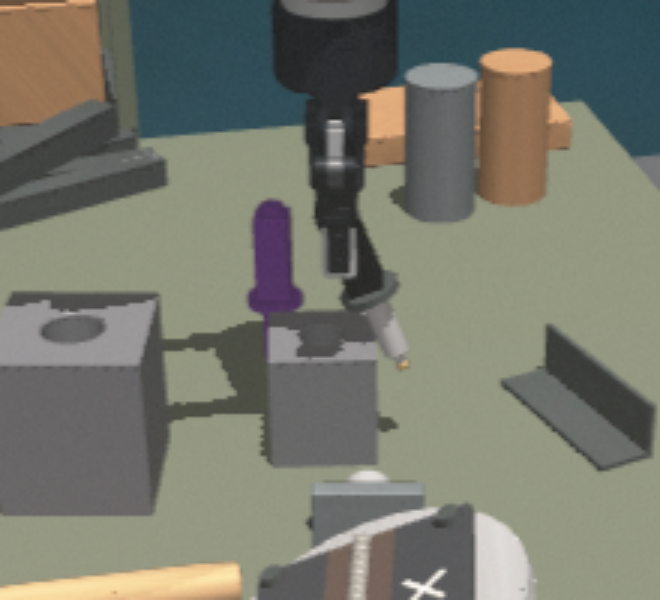

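It is just touching, at 21.1° and 1.5 N. I'll lever on from here.

Emit:
{"op": "move_arm", "data": {"commands": [-2,0.5,0,0,1,-5,1,0,0,1,-7,1.5,0,0,1,-7,1.5,0,0,1]}}

```text
clock: 10.25
tool_pos: [0.5916, 0.1828, 0.1305]
eef_rot: [-3.141, -0.005, -0.21]
ft_force: [5.7, -2.5, -1.4]
grip_width: 0.0238
```

Run:
```python
from h import *
s=manip.get_state(); print(s['clock'],s['tool_pos'],np.degrees(s['eef_rot']),s['ft_force'],s['grip_width'])
for n in('side','scene','wrist'):cap(n,n+'9.png')
T=s['tool_pos']
measure('9',T+[.0204,-.0021,-.0211],.42)
```

```text
10.25 [0.59164698 0.18282737 0.13046777] [-179.96266588   -0.30301202  -12.0265309 ] [ 5.73568097 -2.51562409 -1.42583517] 0.02381185595475917
scene 1076 [0.6152 0.179  0.1105] [ 24.26 169.19] 0.00053 tip [0.6394 0.1744 0.0558]
side 292 [0.6151 0.1792 0.1105] [ 24.61 166.98] 0.00065 tip [0.6394 0.1736 0.0559]
wrist 13056 [0.6138 0.1786 0.1111] [ 24.23 167.9 ] 0.00031 tip [0.6379 0.1734 0.0563]
```

Emit:
{"op": "move_arm", "data": {"commands": [-1.5,0.3,0,0,1,-3,0.6,0,0,1,-3,0.6,0,0,1]}}

```text
clock: 10.78
tool_pos: [0.5888, 0.1835, 0.1306]
eef_rot: [-3.141, -0.006, -0.21]
ft_force: [5.0, -1.5, -1.9]
grip_width: 0.0235
```

Emit:
{"op": "move_arm", "data": {"commands": [2,-0.5,0,0,1,8,-2,0,0,1,15,-3,5,0,1,15,-3,40,0,1]}}

```text
clock: 11.28
tool_pos: [0.5994, 0.1804, 0.1661]
eef_rot: [3.139, 0.008, -0.21]
ft_force: [-0.5, -0.7, -1.9]
grip_width: 0.024
```

Run:
```python
from h import *
s=manip.get_state(); print(s['clock'],s['tool_pos'],np.degrees(s['eef_rot']),s['ft_force'],s['grip_width'])
for n in('side','scene','wrist'):cap(n,n+'10.png')
T=s['tool_pos']
measure('10',T+[.0215,-.003,-.0195],.43)
```

```text
11.275 [0.59941869 0.18044686 0.16611485] [179.8618486    0.46047603 -12.02999369] [-0.54142433 -0.73033371 -1.85415118] 0.023999306260603592
scene 1257 [0.6281 0.177  0.1546] [ 25.52 168.59] 0.00051 tip [0.6534 0.1719 0.1005]
side 320 [0.6239 0.1769 0.1463] [ 25.05 166.07] 0.00062 tip [0.6485 0.1708 0.092 ]
wrist 13222 [0.6278 0.1767 0.1546] [ 25.71 168.06] 0.00031 tip [0.6532 0.1713 0.1005]
```

The tilt is about 25.5°, matching the plate. I'll tighten the grip and go back above the ring.

Emit:
{"op": "move_arm", "data": {"commands": [0,0,50,0,1,-20,-40,75,0,1,-48,-97,75,0,1,-76,-154,75,0,1,-104,-211,75,0,1,-132,-268,75,0,1,-158,-321,70,0,1,-158,-321,30,0,1,-158,-321,27,0,1,-158,-321,27,0,1], "squeeze": 50}}

```text
clock: 12.68
tool_pos: [0.4437, -0.1395, 0.1962]
eef_rot: [-3.141, 0.001, -0.209]
ft_force: [0.4, -0.1, -2.2]
grip_width: 0.0231
```

Run:
```python
from h import *
s=manip.get_state(); print(s['clock'],s['tool_pos'],np.degrees(s['eef_rot']),s['ft_force'],s['grip_width'])
for n in('side','scene','wrist'):cap(n,n+'11.png')
T=s['tool_pos']
measure('11',T+[.0231,-.0038,-.0198],.43)
n0=np.array([-.4211,.0895,.9026])
for nm in('scene','side','wrist'):
    d=np.load(f'pics/{nm}11.npz'); P=wcloud(d) if nm=='wrist' else cloud(d)
    Q=P.reshape(-1,3);Q=Q[np.isfinite(Q).all(1)]
    r=Q-np.array([.518,-.153,.107]); L=np.linalg.norm(r,axis=1)
    pl=plane(Q[(L<.05)&(abs(r@n0)<.01)]); print(nm,'plate',pl[0].round(4),deg(pl[1]),pl[2:])
    W=(d['img'].min(2)>130)&(np.linalg.norm(P-[.505,-.152,.101],axis=-1)<.02)
    rr,cc=np.nonzero(W)
    if len(rr)>20:
        pts=P[W]; print('  ring cloud mid',((pts.min(0)+pts.max(0))/2).round(4),pts.mean(0).round(4),len(pts))
        el=cv2.fitEllipse(np.stack([cc,rr],1).astype(np.float32)); print('  ell',np.round(el[0],1),np.round(el[1],1))
s=manip.get_state(); print(s['tool_pos'])
```

```text
12.675 [ 0.44365529 -0.1394542   0.19620487] [-1.79969762e+02  5.96542802e-02 -1.19466116e+01] [ 0.38438402 -0.14445584 -2.23351141] 0.02313478798413292
scene 722 [ 0.4686 -0.1434  0.1775] [ 25.25 168.47] 0.00057 tip [ 0.4937 -0.1485  0.1232]
side 730 [ 0.4681 -0.1427  0.1764] [ 25.53 165.18] 0.00046 tip [ 0.4931 -0.1493  0.1223]
wrist 13230 [ 0.4679 -0.1443  0.1786] [ 25.42 167.75] 0.00031 tip [ 0.4931 -0.1497  0.1244]
scene plate [ 0.5193 -0.1522  0.1073] (np.float64(25.1), np.float64(167.9)) (798, np.float64(0.0005992288563793686))
  ring cloud mid [ 0.505  -0.1526  0.1004] [ 0.5059 -0.1522  0.1015] 67
  ell [263.5 161.8] [ 6.8 14.6]
side plate [ 0.5189 -0.1552  0.1073] (np.float64(25.49), np.float64(167.9)) (1264, np.float64(0.0006541842032939956))
  ring cloud mid [ 0.5067 -0.1511  0.1013] [ 0.5067 -0.1514  0.1018] 106
  ell [295.6 311. ] [10.  17.8]
wrist plate [ 0.52   -0.1534  0.1087] (np.float64(25.1), np.float64(167.9)) (12509, np.float64(0.0005650666694691181))
  ring cloud mid [ 0.5062 -0.1521  0.1023] [ 0.5066 -0.1522  0.103 ] 681
  ell [313.2 148.1] [34.8 40.5]
[ 0.44466099 -0.13989353  0.19767269]
```

View pics/wrist11.png

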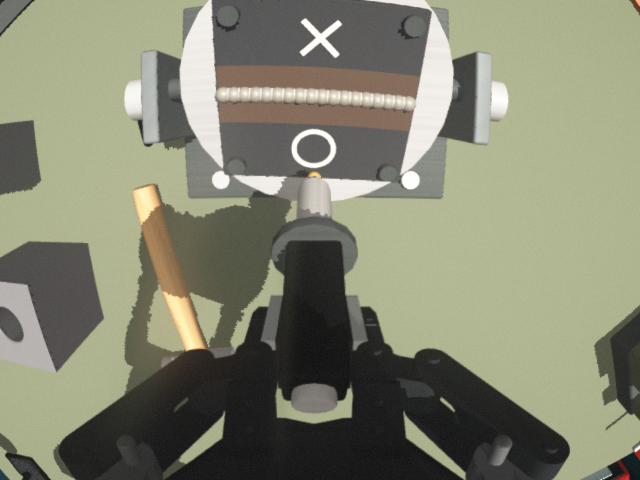

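View pics/side11.png

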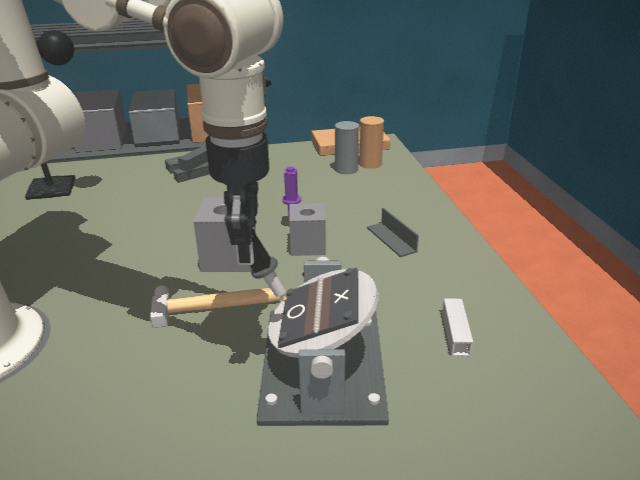

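The probe tilt is 25.4° against 25.2–25.5° for the plate, both at azimuth 168°. The tip is about 25 mm off the plate and about 2.7 mm downhill of the ring centre. I'll approach along the normal.

Emit:
{"op": "move_arm", "data": {"commands": [5,-0.8,-8,0,1,10,-1.6,-15,0,1,10,-1.6,-15,0,1,10,-1.6,-15,0,1]}}

```text
clock: 13.32
tool_pos: [0.4536, -0.1417, 0.1812]
eef_rot: [-3.141, 0.0, -0.209]
ft_force: [-0.6, 0.1, -3.6]
grip_width: 0.0234
```

```bash
cat >> h.py <<'E'
def check(tag,piv=[.0231,-.0038,-.0198]):
    n0=np.array([-.4195,.0897,.9033])
    s=manip.get_state(); print(s['clock'],s['tool_pos'].round(4),np.degrees(s['eef_rot']).round(2),s['ft_force'].round(2),'Fn %.2f'%(s['ft_force']@n0),abs(s['qd']).max().round(4))
    for n in('side','scene','wrist'):cap(n,n+tag+'.png')
    measure(tag,s['tool_pos']+piv,.44)
    for nm in('side','wrist'):
        d=np.load(f'pics/{nm}{tag}.npz'); P=wcloud(d) if nm=='wrist' else cloud(d)
        W=(d['img'].min(2)>130)&(np.linalg.norm(P-[.506,-.152,.102],axis=-1)<.018)
        pts=P[W]; print(nm,'ring mid',((pts.min(0)+pts.max(0))/2).round(4),len(pts))
    s=manip.get_state(); print(s['tool_pos'].round(4),s['ft_force'].round(2))
E
python3 -c "
from h import *
check('12')"
```

```text
13.325 [ 0.4536 -0.1417  0.1812] [-1.7999e+02  2.0000e-02 -1.2000e+01] [-0.65  0.12 -3.61] Fn -2.98 0.0084
scene 697 [ 0.478  -0.1455  0.1619] [ 25.28 168.16] 0.00055 tip [ 0.5031 -0.1508  0.1077]
side 691 [ 0.478  -0.1449  0.1616] [ 25.51 165.51] 0.00045 tip [ 0.503  -0.1514  0.1075]
wrist 13226 [ 0.477  -0.1463  0.1625] [ 25.34 167.8 ] 0.00031 tip [ 0.5021 -0.1517  0.1083]
side ring mid [ 0.5066 -0.151   0.1056] 85
wrist ring mid [ 0.5066 -0.152   0.1069] 645
[ 0.4537 -0.1418  0.1816] [-0.32  0.44 -2.42]
```

Emit:
{"op": "move_arm", "data": {"commands": [2.5,-0.3,-3,0,1,4.2,-0.6,-6,0,1,5.4,-0.9,-8.5,0,1,5.4,-0.9,-8.5,0,1,5.4,-0.9,-8.5,0,1]}}

```text
clock: 14.1
tool_pos: [0.459, -0.1426, 0.173]
eef_rot: [3.142, 0.0, -0.21]
ft_force: [-0.6, 0.8, -0.2]
grip_width: 0.0233
```

```bash
python3 -c "
from h import *
check('13')
for n,b in(('side',(255,345,240,360)),('scene',(100,200,210,330)),('wrist',(110,230,250,390))):
    i=np.load('pics/%s13.npz'%n)['img'][b[0]:b[1],b[2]:b[3],::-1]; cv2.imwrite('pics/z_%s.png'%n,cv2.resize(i,(400,300),interpolation=cv2.INTER_CUBIC))
a=[cv2.imread('pics/z_%s.png'%n) for n in('side','wrist')]
cv2.imwrite('pics/z13.png',np.hstack(a))"
```

```text
14.1 [ 0.459  -0.1426  0.173 ] [180.     0.   -12.01] [-0.62  0.84 -0.22] Fn 0.13 0.0021
scene 688 [ 0.4835 -0.1465  0.1534] [ 25.54 168.35] 0.00059 tip [ 0.5088 -0.1517  0.0993]
side 672 [ 0.4834 -0.1461  0.1534] [ 25.5  166.78] 0.00045 tip [ 0.5085 -0.152   0.0992]
wrist 13227 [ 0.4823 -0.1471  0.154 ] [ 25.34 167.88] 0.00031 tip [ 0.5074 -0.1525  0.0997]
side ring mid [ 0.507  -0.1519  0.1076] 95
wrist ring mid [ 0.5073 -0.152   0.1089] 657
[ 0.459  -0.1426  0.173 ] [ 0.08  0.25 -0.3 ]
```

View pics/z13.png

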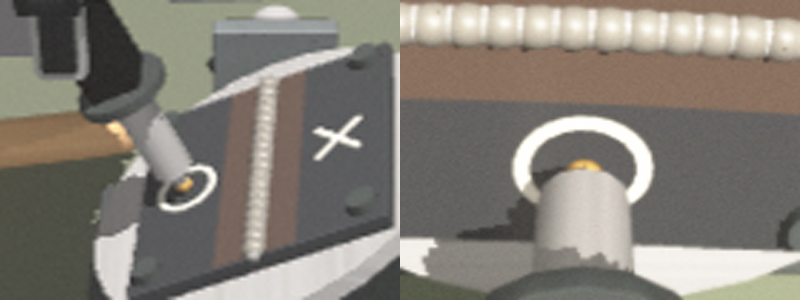

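The tip is inside the ring. The force has risen by about 2 N and the geometry says the plunger is 3 mm in, so I'll push 3 mm more along the normal and hold.

Emit:
{"op": "move_arm", "data": {"commands": [0.6,-0.1,-1.4,0,1,1.2,-0.3,-2.7,0,1,1.2,-0.3,-2.7,0,1,1.2,-0.3,-2.7,0,1,1.2,-0.3,-2.7,0,1,1.2,-0.3,-2.7,0,1]}}

```text
clock: 15.0
tool_pos: [0.4602, -0.1429, 0.1702]
eef_rot: [3.142, -0.0, -0.21]
ft_force: [-0.6, 1.0, 0.4]
grip_width: 0.0236
```

```bash
python3 -c "
from h import *
check('14')
F=[]
for k in range(6): manip.read_camera('side'); F.append(manip.get_state()['ft_force'])
print(np.mean(F,0),np.std(F,0),np.mean(F,0)@[-.4195,.0897,.9033])
ring=np.array([.5063,-.1521,.1025])
for n in('side','wrist'):
    b={'side':(255,345,240,360),'wrist':(110,230,250,390)}[n]
    i=np.load('pics/%s14.npz'%n)['img'][b[0]:b[1],b[2]:b[3],::-1]; cv2.imwrite('pics/z_%s.png'%n,cv2.resize(i,(400,300),interpolation=cv2.INTER_CUBIC))
cv2.imwrite('pics/z14.png',np.hstack([cv2.imread('pics/z_%s.png'%n) for n in('side','wrist')]))"
```

```text
15.0 [ 0.4602 -0.1429  0.1702] [180.    -0.   -12.01] [-0.63  0.99  0.43] Fn 0.75 0.0018
scene 675 [ 0.4846 -0.1469  0.1506] [ 25.54 169.4 ] 0.00065 tip [ 0.5101 -0.1517  0.0965]
side 672 [ 0.4846 -0.1464  0.1506] [ 25.59 166.02] 0.00049 tip [ 0.5098 -0.1526  0.0965]
wrist 13222 [ 0.4836 -0.1474  0.1512] [ 25.36 167.85] 0.00031 tip [ 0.5087 -0.1528  0.097 ]
side ring mid [ 0.5071 -0.1516  0.1081] 104
wrist ring mid [ 0.5075 -0.1521  0.1086] 735
[ 0.4603 -0.1429  0.1702] [-1.2   1.23  0.96]
[-0.97136916  0.19628629  0.66399578] [0.39581539 0.30688344 0.22291712] 1.0248836283202165
```

View pics/z14.png

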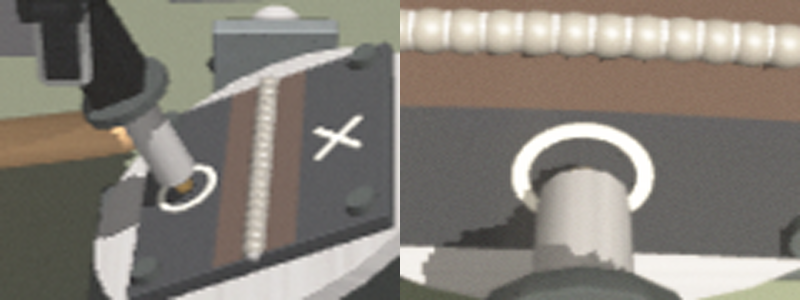

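Force gives about 5.2 mm and geometry about 6.0 mm. I'll add a final 0.4 mm push and let it settle.

Emit:
{"op": "move_arm", "data": {"commands": [0.2,0,-0.4,0,1,0.2,0,-0.4,0,1,0.2,0,-0.4,0,1,0.2,0,-0.4,0,1,0.2,0,-0.4,0,1]}}

```text
clock: 16.08
tool_pos: [0.4604, -0.1429, 0.1698]
eef_rot: [3.142, -0.0, -0.21]
ft_force: [-0.7, 0.9, -0.2]
grip_width: 0.0233
```

```bash
python3 -c "
from h import *
check('15')
F=[]
for k in range(12): manip.read_camera('side'); F.append(manip.get_state()['ft_force'])
print(np.mean(F,0),np.mean(F,0)@[-.4195,.0897,.9033],manip.get_state()['tool_pos'],manip.get_state()['clock'])
"
```

```text
16.075 [ 0.4604 -0.1429  0.1698] [ 1.800e+02 -1.000e-02 -1.201e+01] [-0.73  0.86 -0.22] Fn 0.19 0.0015
scene 671 [ 0.4848 -0.1468  0.1502] [ 25.32 167.81] 0.00056 tip [ 0.5098 -0.1522  0.0959]
side 682 [ 0.4849 -0.1463  0.1501] [ 25.55 165.69] 0.00048 tip [ 0.51   -0.1527  0.096 ]
wrist 13240 [ 0.4837 -0.1474  0.1508] [ 25.35 167.87] 0.00031 tip [ 0.5089 -0.1528  0.0965]
side ring mid [ 0.5072 -0.1527  0.1083] 114
wrist ring mid [ 0.5072 -0.152   0.1087] 777
[ 0.4604 -0.1429  0.1698] [0.16 0.82 0.31]
[-1.28578898  0.45688016  0.82255434] 1.3233839627670019 [ 0.46043145 -0.14293435  0.16973806] 16.825
```

View pics/scene15.png

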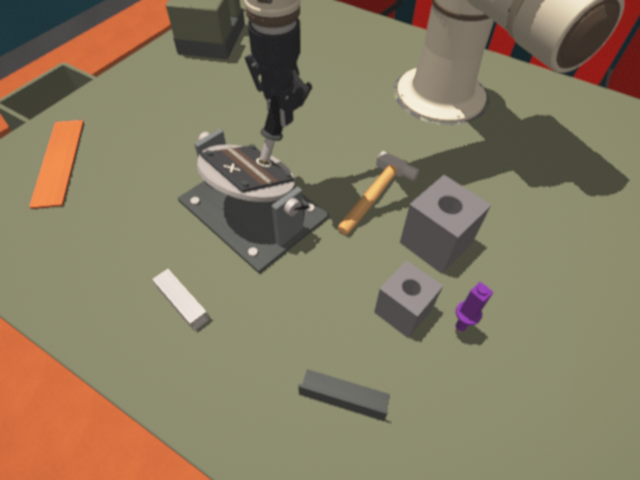

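The mean contact force is about 3.3 N, so the plunger is roughly half way in. The tip is within 1 mm of the ring centre, the tilt matches, and nothing else has moved. Handing in.

```bash
python3 -c "
from station import manip
print(manip.sign_off())"
```

```text
the job is handed in; nothing more can be done
None
```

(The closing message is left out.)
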